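# Hold the doll's house door to its jamb, hinge holes in line

## Robot

A 6-joint arm with a two-finger parallel gripper is mounted at the origin on the work surface. World frame = base frame: x ahead of the robot, y to its left, z up, the work surface at z = 0. Lengths are in m, angles in rad, forces in N, time in s.
With the tool pointing down it reaches from about 0.4 to 0.825 m from the base axis. Payload 7 kg.
Tool frame: the origin (TCP) lies at the very end of the fingers, on their centre line; the grasp point (between the pads) lies arm.grip_point_offset behind it (arm.grip_point_offset is the distance from the TCP to the grasp point, in m); z points along the fingers, y is the line along which they close (so a half turn about z gives the same grasp; the last joint's range is limited). The gripper opens to 88 mm and grips with 3 to 60 N. Pads are 19 mm wide; open, the fingers measure 130 mm over their backs; the gripper's body (78 mm by 193 mm) begins 47 mm behind the grasp point.
Start: joints at [-0.997, 0.359, 0.012, 0, -1.224, -0.288], TCP at [0.19, -0.648, 0.202] pointing down, gripper open.
Joint ranges: [-3.07, 3.07], [-1.43, 2.12], [-1.02, 1.25], [-3.03, 1.67], [-3.05, -0], [-3.03, 3.03]. Speed limits (rad/s): [2.39, 2.39, 3.01, 3.14, 3.14, 3.14].

## Interface

Orientations are given as [roll, pitch, yaw] about the fixed x, y, z axes, in that order (R = Rz(yaw) Ry(pitch) Rx(roll)).
In Python, from station import arm gives the robot as it stands.
- The arm moves only by the shell command python3 -m crank 'ROWS' [OPENING] [FORCE]. ROWS is JSON, a list of rows, each an object of numbers: "dx", "dy", "dz": the shift along the tool's x, y, z in cm; "wx", "wy", "wz": the turn, a rotation vector about the tool's x, y, z in degrees. A call has exactly 10 rows; each row is the pose to reach, as a shift and turn from the pose commanded when the call began, along the tool's axes at that moment; what a row does not reach only later rows make up. A row lasts 1/8 s, in which the tool goes at most 62.5 mm and 10.7 degrees, less where a joint would pass 70% of its speed; a pose out of reach is approached as far as the arm can. A call with a gripper value outside its range is refused whole. OPENING is the finger opening in cm, from 0 to 8.76, set as the call begins (- or left out, the last holds). The fingers move at their own pace and stop on an object; FORCE is the grip in N (left out, the last holds). Time passes only in rows, so rows that repeat a pose let the fingers close, or fill a call up. It gives the time, the measured TCP pose, the force, the opening and the grip force at its end, in the units of the state.
- arm.get_state(): the state, without advancing time (a new reading comes with each control period).
- arm.grab_frame(name): name is "scene" or "side" or "wrist"; returns the picture (480x640x3 uint8, red, green, blue); there is no depth.
- arm.calibration(name): a dict with "fx", "fy", "cx", "cy" (pixels), "world_from_camera" (4x4, takes a point from camera to world coordinates). Camera axes: x right, y down, z forward; pixel columns grow to the right and rows downward; lengths in m; the calibration is good to about 2 mm. A picture is of the moment at which its call begins: read the wrist's pose just before it. calibration takes no time and is no camera call; for the wrist camera it gives the pose at the moment of the call.
- arm.job_done(): hands the job in; it is judged then, once.
Trained networks look in the newest picture that a camera, given by its name, has taken for a name from the list of things; names that differ only in an ending like _2 or _b are one class to them, and where a whole thing is asked for, a point or a joint stands for the part that bears it (a point fixed in the world has none). Each returns a list of dicts, best first, with "confidence" (0 to 1); they miss things now and then, are a little off and sometimes report something else, mostly with a low value. They report only what shows in the picture. A call takes as long as a camera call. They do not tell look-alikes from the thing itself.
- arm.find_in(camera, query): "centre" ([x, y, z] in m, in world coordinates, good to about 4 mm: the middle of the surface that is visible of it).
- arm.masks_of(camera, query): "pixels" (480x640 bool, what is visible of it).
- arm.mark_of(camera, query): "centre" ([x, y, z] in m, in world coordinates, good to about 4 mm: a listed point, or the origin of a listed thing).
The state is a dict: "t": time; "q": joint angles; "qd": joint speeds; "joint_efforts": joint torques, N m; "eef_pos": TCP position; "ee_rot": TCP orientation; "force": force on the tool from outside, world axes, zero at the start; "moment": the same for the moment, N m; "width": finger opening in m; "gripper_force": force on a finger pad.
Only numpy, scipy, OpenCV 4.12 (cv2) and the standard library are available. Lean on these libraries where they do the work, as an engineer would, in place of code of your own. Each camera call takes 0.05 s, during which the arm holds its last target. There are 200 camera calls.

## Task

Two small plywood doors stand in the rack: lift out the one whose single hinge knuckle, halfway up its edge, belongs between the two knuckles of the doll's house jamb, and bring that knuckle in between them so that the three holes line up and the 10 mm hinge pin could be dropped straight down through them. Finish while still holding the door there, upright and still, carried by the gripper alone and not resting on or leaning against the jamb, so that I can put the pin in; do not let go. Leave the other door, the tray with the pin, the jar and the screwdriver where they are.

Things in the scene. Friction and masses are not known exactly. Their poses are not given: they have to be found in the camera images.
- door: The door to be hung: upright plywood panel 12 mm thick (its x), 90 mm wide (its y), 120 mm high (its z), about 0.1 kg, with one hinge knuckle beyond its +y edge. Origin: centre of the panel's underside. Starts standing in one of the rack's two grooves, its underside 8 mm above the table. The top 35 mm of both faces is bare at mid width, to be gripped across the 12 mm
- door_top (a point): Centre of the door's top edge, 120 mm above its underside
- door_hole (a point): Centre of the hole in the door's knuckle: a grey vertical tube, 24 mm outside, 14 mm hole, 28 mm tall (46 to 74 mm above the door's underside). The axis is at door y = +65 mm, x = 0, 20 mm beyond the panel's edge, on a 4 mm thick strip. This point is 60 mm above the underside
- door_hole_top (a point): Upper mouth of the door knuckle's hole
- door_hole_bottom (a point): Lower mouth of the door knuckle's hole
- other_door: Not wanted, leave it: a panel of the same size and plywood, but with two knuckles on its +y edge, each 24 mm tall, low and high (18 to 42 and 78 to 102 mm above the underside). It stands in the rack's other groove. Origin: centre of the panel's underside
- rack: Fixed wooden rack, 170 mm (x) by 80 mm (y), 25 mm high, origin at the centre of its underside. Two grooves along its y, at x = -45 and +45 mm, 16 mm wide, floor 8 mm above the table; the doors stand in them about centred, knuckles beyond the rack's +y side, and lift straight out
- jamb: Fixed jamb and house wall on a baseboard. Origin on the table, under the axis of the hinge holes. The post (34 mm in x, 30 mm in y, 150 mm high) begins 20 mm from the axis towards +y; behind it a blue wall 10 mm thick, as high, to y = +160 mm. Baseboard 10 mm thick, 90 mm in x, y from -30 to +170 mm. The door, axes parallel to the jamb's, comes in along +y from the open -y side
- jamb_gap (a point): Middle of the gap between the jamb's two knuckles, on their hole axis, 85 mm above the table. Knuckles: grey tubes, 24 mm outside, 14 mm hole, 43 to 67 and 103 to 127 mm above the table; gap 36 mm tall, so 4 mm free above and below the door's knuckle; 8 mm free between it and the post. Lined up, the door's underside is 25 mm above the table
- tray: Loose black tray 60 x 130 mm, 20 mm high, that holds the pin; leave it. Origin: centre of its underside
- pin: Loose steel hinge pin, 10 mm thick, 95 mm long with a short bent end, lying in the tray; leave it. Origin: under the middle of its long part
- jar: Loose pale paint jar, 42 mm wide, 55 mm high; leave it. Origin: centre of its underside
- screwdriver: Loose screwdriver lying on the table; leave it. Origin: on the table, about its middle
Not all that is in view belongs to the job. Leave any white look-alike of the rack alone.

How it is judged:
On the way:
1. the single-knuckle door is lifted clear of the rack in the gripper (z of door in the frame of rack above 0.025 m and contact force between door and the fingers above 1.5 N and contact force between door and rack below 0.1 N), for 0.2 s.
At the end, for the whole second after the job is handed in: The door's knuckle is between the jamb's two knuckles (within 4.5 mm of mid gap in height), both mouths of its hole within 4 mm of the jamb's hole axis; the door is gripped (more than 1.5 N), touches the rack not at all and the jamb with less than 0.6 N, and is still (below 20 mm/s and 0.2 rad/s) (horizontal distance between each of door_hole_top, door_hole_bottom and jamb_gap below 0.004 m and z of door_hole in the frame of jamb_gap between -0.0045 and 0.0045 m and contact force between door and the fingers above 1.5 N and contact force between door and jamb below 0.6 N and contact force between door and rack below 0.1 N and linear speed of door below 0.02 m/s and angular speed of door below 0.2 rad/s); the arm keeps its last pose, push and grip.
It fails at once if the other door is disturbed (moved more than 20 mm) (distance of other_door from where it was at the start of the episode above 0.02 m).
It fails at once if the tray is disturbed (moved more than 20 mm) (distance of tray from where it was at the start of the episode above 0.02 m).
It fails at once if the pin is disturbed (moved more than 30 mm) (distance of pin from where it was at the start of the episode above 0.03 m).
It fails at once if the jar is disturbed (moved more than 20 mm) (distance of jar from where it was at the start of the episode above 0.02 m).
It fails at once if the screwdriver is disturbed (moved more than 30 mm) (distance of screwdriver from where it was at the start of the episode above 0.03 m).
It also fails if it takes over 45 s, if anything falls off the work surface, if the arm or the gripper's body presses on something with over 40 N, if the wrist force passes 120 N, or if a joint passes its speed limit or range.

## Working session

There is one attempt and no reset: what is moved stays moved. The work goes in short steps, Python scripts to look and compute and a shell command to move; the robot and the scene stay as the last step left them, time stands still between calls to the robot, and variables do not carry over. Pictures are saved under pics/ and viewed, at most 10 in all, crops included, and the job is handed in when it is done.

```bash
mkdir -p pics; cat > h.py <<'E'
from station import arm
import numpy as np, cv2
def snap(c,f):
    im=arm.grab_frame(c); cv2.imwrite('pics/'+f,cv2.cvtColor(im,cv2.COLOR_RGB2BGR)); return im
def proj(c,p):
    k=arm.calibration(c); T=np.linalg.inv(np.array(k['world_from_camera'])); q=T[:3,:3]@np.array(p)+T[:3,3]
    return np.array([k['fx']*q[0]/q[2]+k['cx'],k['fy']*q[1]/q[2]+k['cy']])
def ray(c,uv):
    k=arm.calibration(c); T=np.array(k['world_from_camera']); d=T[:3,:3]@np.array([(uv[0]-k['cx'])/k['fx'],(uv[1]-k['cy'])/k['fy'],1]); return T[:3,3],d
def onz(c,uv,z):
    o,d=ray(c,uv); return o+d*(z-o[2])/d[2]
E
python3 - <<'E'
from h import *
np.set_printoptions(precision=4,suppress=True)
print(arm.grip_point_offset)
for c in ['scene','side']:
    snap(c,c+'.png')
    for q in ['door','door_top','door_hole','other_door','rack','jamb','jamb_gap','tray','jar','screwdriver']:
        print(c,q,[(np.round(r['centre'],4).tolist(),round(r['confidence'],2),proj(c,r['centre']).round().tolist()) for r in arm.mark_of(c,q)])
print(arm.get_state())
E
```

```text
0.0188
scene door []
scene door_top [([0.4493, -0.2628, 0.1311], 0.84, [153.0, 252.0]), ([0.4569, -0.1966, 0.0799], 0.24, [199.0, 263.0])]
scene door_hole [([0.46, -0.1973, 0.0671], 0.55, [201.0, 270.0]), ([0.4541, -0.1933, 0.0797], 0.49, [200.0, 262.0])]
scene other_door [([0.5251, 0.1395, 0.0014], 0.73, [366.0, 239.0]), ([0.5383, -0.2638, 0.01], 0.63, [197.0, 340.0])]
scene rack [([0.4937, -0.2611, 0.0029], 0.93, [184.0, 328.0]), ([0.386, -0.0838, 0.0037], 0.82, [237.0, 256.0])]
scene jamb [([0.5273, 0.1382, 0.002], 0.67, [366.0, 240.0])]
scene jamb_gap [([0.5268, 0.1443, 0.0867], 0.78, [369.0, 202.0]), ([0.7101, -0.2529, 0.0014], 0.42, [272.0, 406.0])]
scene tray [([0.7466, -0.0886, -0.0009], 0.95, [374.0, 356.0])]
scene jar [([0.7124, -0.2546, -0.0013], 0.63, [272.0, 409.0])]
scene screwdriver [([0.767, 0.1603, -0.0013], 0.87, [475.0, 288.0])]
side door [([0.4525, -0.2628, 0.014], 0.75, [397.0, 234.0]), ([0.5374, -0.2622, 0.008], 0.33, [363.0, 228.0])]
side door_top [([0.4495, -0.2624, 0.1281], 0.84, [404.0, 195.0])]
side door_hole [([0.4572, -0.1979, 0.0654], 0.56, [389.0, 233.0
[... 426 characters left out ...]
[0.7406, -0.0891, 0.0017], 0.62, [255.0, 251.0]), ([0.7098, -0.2482, -0.0002], 0.44, [296.0, 216.0])]
side jar [([0.7099, -0.2513, -0.0016], 0.89, [296.0, 216.0])]
side screwdriver [([0.7677, 0.1597, 0.006], 0.72, [183.0, 322.0])]
{'t': 1.1, 'q': array([-0.9969,  0.3586,  0.0119, -0.    , -1.2241, -0.2881]), 'qd': array([ 0.0024, -0.0008,  0.0006,  0.0009,  0.0006, -0.0017]), 'joint_efforts': array([ -0.0003, -58.2402,  29.3298,   7.0024,   0.0124,  -0.    ]), 'eef_pos': array([ 0.1903, -0.6476,  0.2016]), 'ee_rot': array([-3.1416,  0.    , -2.8558]), 'force': array([ 0.8147, -0.1614,  0.4679]), 'moment': array([ 0.0235, -0.0042, -0.0188]), 'gripper_force': 0.0, 'width': 0.08801927198750063}
```

View pics/scene.png

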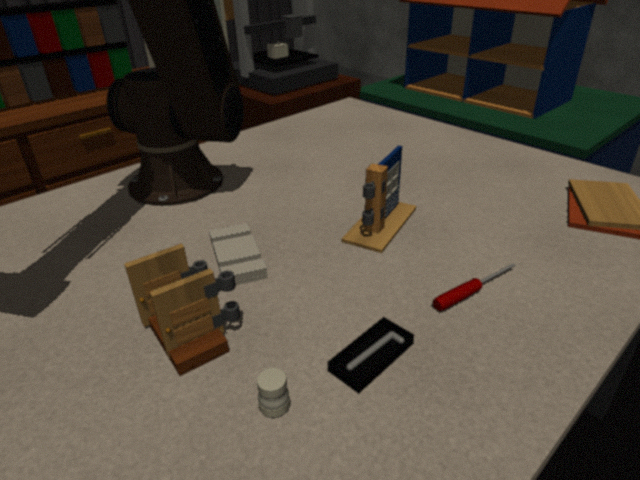

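View pics/side.png

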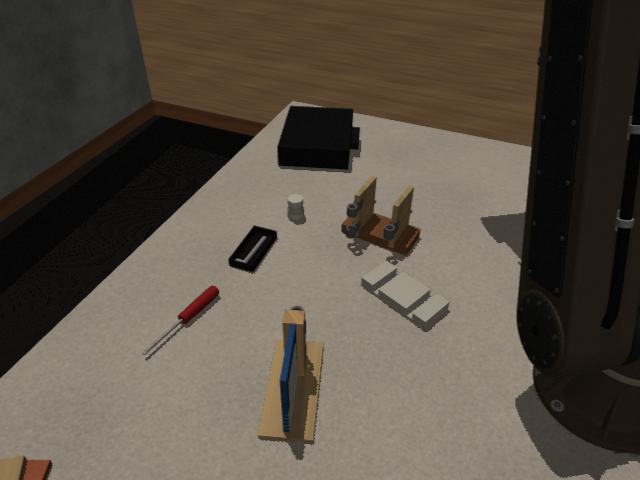

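Pictures: the scene and side views show two upright panels in the brown rack: A, nearer the robot, is at scene (157,285) and side (400,215). B is at scene (187,312) and side (365,205). The jamb is at scene (375,205), and the white look-alike rack is at scene (237,255). A seems to have one knuckle at mid-height and B two, so A fits. I'll confirm with a crop.

```bash
python3 - <<'E'
from h import *
a=cv2.imread('pics/side.png')[170:260,330:430]; b=cv2.imread('pics/scene.png')[235:375,120:250]; c=cv2.imread('pics/scene.png')[140:255,335:425]
f=lambda i:cv2.resize(i,(int(i.shape[1]*400/i.shape[0]),400),interpolation=cv2.INTER_CUBIC)
m=np.hstack([f(a),f(b),f(c)]); m=cv2.convertScaleAbs(cv2.resize(m,None,fx=800/m.shape[1],fy=800/m.shape[1]),alpha=1.5); cv2.imwrite('pics/crop.png',m); print(m.shape, 800/(444+371+313))
E
```

```text
(284, 800, 3) 0.7092198581560284
```

View pics/crop.png

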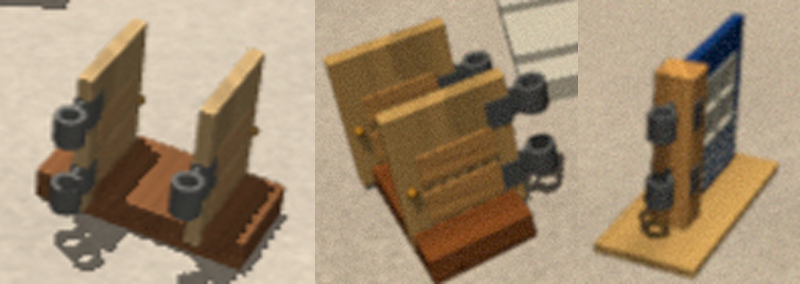

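The crop confirms it: A (scene (157,285)) has one knuckle at mid-height and B has two knuckles, low and high, so A is the wanted door. Next: yaw angles and the approach.

```bash
cat >> h.py <<'E'
from scipy.spatial.transform import Rotation as R
def plan(p,yaw):
    """shift in tool cm / turn deg from measured pose to TCP p, tool down with yaw (deg)"""
    s=arm.get_state(); A=R.from_euler('xyz',s['ee_rot']); B=R.from_euler('xyz',[np.pi,0,np.radians(yaw)])
    print('d cm',(A.inv().apply(np.array(p)-s['eef_pos'])*100).round(2),'w deg',np.degrees((A.inv()*B).as_rotvec()).round(1))
E
python3 - <<'E'
from h import *
P=[onz('scene',u,.01) for u in [(341.5,240),(383.2,250.5),(416,206.8)]]
print(np.round(P,3)); d=P[1]-P[0]; e=P[2]-P[1]
print(np.hypot(*d[:2]),np.degrees(np.arctan2(d[1],d[0])),np.hypot(*e[:2]),np.degrees(np.arctan2(e[1],e[0]))-90)
plan([.4505,-.263,.25],-96)
k=arm.calibration('wrist');T=np.array(k['world_from_camera']);print(T.round(3),k['fx'])
E
```

```text
[[0.5   0.094 0.01 ]
 [0.585 0.124 0.01 ]
 [0.524 0.309 0.01 ]]
0.08961351182113517 19.694884609177652 0.19445681149534894 18.101213469438477
d cm [-35.81  29.56  -4.84] w deg [ -0.   -0.  -67.6]
[[-0.282  0.915  0.288  0.113]
 [ 0.96   0.269  0.084 -0.671]
 [-0.     0.3   -0.954  0.384]
 [ 0.     0.     0.     1.   ]] 340.74171033141613
```

```bash
python3 -m crank '[{"dx":-4,"dy":3,"dz":-2,"wz":-7.5},{"dx":-8,"dy":6.5,"dz":-4,"wz":-15},{"dx":-12,"dy":10,"dz":-4.8,"wz":-22.5},{"dx":-16,"dy":13,"dz":-4.8,"wz":-30},{"dx":-20,"dy":16.5,"dz":-4.8,"wz":-37.5},{"dx":-24,"dy":20,"dz":-4.8,"wz":-45},{"dx":-28,"dy":23,"dz":-4.8,"wz":-52.5},{"dx":-32,"dy":26.5,"dz":-4.8,"wz":-60},{"dx":-35.8,"dy":29.6,"dz":-4.8,"wz":-67.6},{"dx":-35.8,"dy":29.6,"dz":-4.8,"wz":-67.6}]' 5
python3 - <<'E'
from h import *
snap('wrist','w1.png')
for q in ['door','door_top','door_hole','door_hole_top','other_door','rack']:
    print(q,[(np.round(r['centre'],4).tolist(),round(r['confidence'],2),proj('wrist',r['centre']).round().tolist()) for r in arm.mark_of('wrist',q)])
print(arm.get_state()['eef_pos'],arm.get_state()['ee_rot'])
E
```

```text
door []
door_top []
door_hole []
door_hole_top []
other_door []
rack []
[ 0.19028034 -0.64760081  0.20154264] [ 3.14157766e+00  2.92696489e-05 -2.85583453e+00]$[0]: bad value
```

View pics/w1.png

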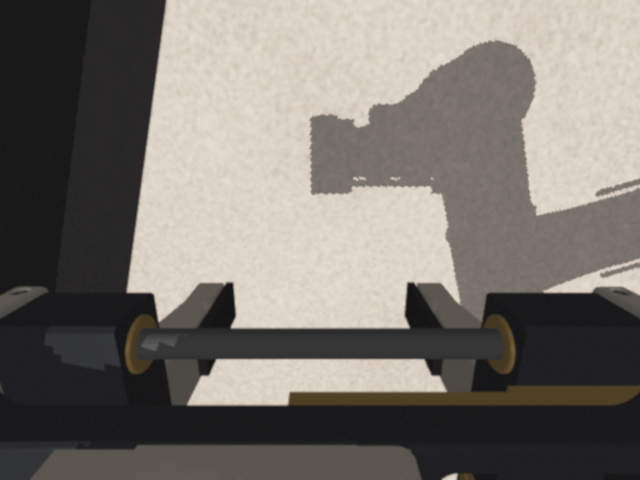

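The wrist picture shows only bare table and the arm's shadow at (440,150), because the move was refused. I think rows need all six keys, so I'll resend with them.

```bash
python3 -m crank '[{"dx":-4,"dy":3,"dz":-2,"wx":0,"wy":0,"wz":-7.5},{"dx":-8,"dy":6.5,"dz":-4,"wx":0,"wy":0,"wz":-15},{"dx":-12,"dy":10,"dz":-4.8,"wx":0,"wy":0,"wz":-22.5},{"dx":-16,"dy":13,"dz":-4.8,"wx":0,"wy":0,"wz":-30},{"dx":-20,"dy":16.5,"dz":-4.8,"wx":0,"wy":0,"wz":-37.5},{"dx":-24,"dy":20,"dz":-4.8,"wx":0,"wy":0,"wz":-45},{"dx":-28,"dy":23,"dz":-4.8,"wx":0,"wy":0,"wz":-52.5},{"dx":-32,"dy":26.5,"dz":-4.8,"wx":0,"wy":0,"wz":-60},{"dx":-35.8,"dy":29.6,"dz":-4.8,"wx":0,"wy":0,"wz":-67.6},{"dx":-35.8,"dy":29.6,"dz":-4.8,"wx":0,"wy":0,"wz":-67.6}]' 5 && python3 - <<'E'
from h import *
snap('wrist','w2.png')
for q in ['door','door_top','door_hole','door_hole_top','other_door','rack']:
    print(q,[(np.round(r['centre'],4).tolist(),round(r['confidence'],2),proj('wrist',r['centre']).round().tolist()) for r in arm.mark_of('wrist',q)])
E
```

```text
t: 2.7
eef_pos: [0.4519, -0.2604, 0.2497]
ee_rot: [-3.141, 0.0, -1.671]
force: [-0.9, -0.8, 0.4]
width: 0.0503
gripper_force: 0.0
door [([0.448, -0.2635, 0.0071], 0.76, [322.0, 200.0])]
door_top [([0.4487, -0.2585, 0.1282], 0.66, [322.0, 231.0]), ([0.4517, -0.2618, 0.01], 0.59, [319.0, 202.0])]
door_hole [([0.4567, -0.1978, 0.0674], 0.73, [321.0, 268.0])]
door_hole_top [([0.4611, -0.2005, 0.0813], 0.94, [316.0, 271.0])]
other_door [([0.7094, -0.2498, 0.001], 0.66, [125.0, 231.0]), ([0.5388, -0.2641, 0.0081], 0.65, [250.0, 208.0])]
rack [([0.4965, -0.2653, -0.0013], 0.73, [284.0, 202.0]), ([0.3851, -0.0846, 0.002], 0.71, [379.0, 319.0])]
```

View pics/w2.png

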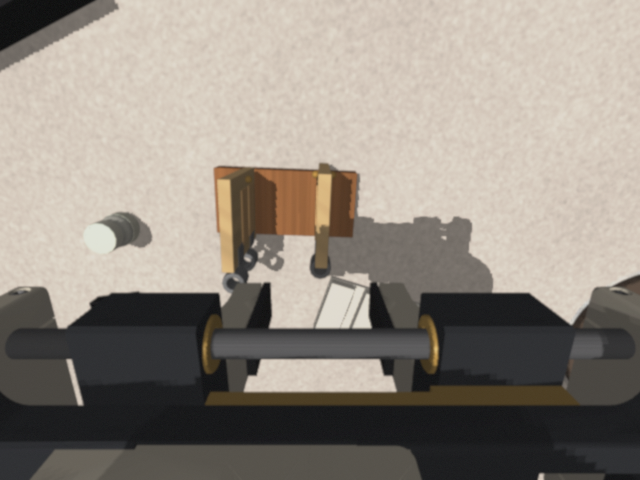

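The wrist view shows the rack at (285,200) with door A's top edge running (323,170)–(320,265) and its knuckle at (320,266). Door B is at (232,225) with its knuckles at (235,280) and (250,256). I'll measure the top edge and rack yaw precisely.

```bash
python3 - <<'E'
from h import *
im=cv2.imread('pics/w2.png'); 
hsv=cv2.cvtColor(im,cv2.COLOR_BGR2HSV)
for y in range(160,280,8): print(y,[tuple(map(int,hsv[y,x]))[1:] for x in range(310,336,2)])
for u in [[(217,167),(357,172)]]:
    a,b=[onz('wrist',v,.025) for v in u]; d=b-a; print(a,b,np.hypot(*d[:2]),np.degrees(np.arctan2(-d[1],-d[0])))
c=cv2.resize(im[150:300,260:400],None,fx=4,fy=4,interpolation=cv2.INTER_CUBIC); cv2.imwrite('pics/c2.png',c)
E
```

```text
160 [(29, 214), (30, 216), (28, 215), (30, 213), (29, 208), (29, 204), (30, 206), (31, 207), (30, 213), (27, 217), (28, 215), (29, 210), (29, 208)]
168 [(33, 193), (32, 190), (32, 194), (33, 193), (46, 161), (94, 114), (101, 111), (101, 111), (103, 111), (94, 111), (46, 110), (31, 114), (31, 123)]
176 [(147, 158), (148, 157), (151, 164), (150, 151), (107, 184), (102, 221), (102, 222), (102, 222), (101, 222), (101, 222), (104, 210), (124, 117), (147, 92)]
184 [(149, 156), (146, 164), (148, 160), (131, 134), (106, 190), (104, 218), (104, 218), (104, 219), (104, 218), (102, 219), (106, 192), (128, 100), (140, 91)]
192 [(147, 158), (150, 162), (145, 160), (121, 192), (108, 213), (102, 218), (102, 218), (103, 217), (104, 218), (105, 216), (108, 170), (133, 94), (140, 89)]
200 [(148, 157), (148, 162), (144, 159), (116, 191), (106, 214), (103, 218), (103, 218), (104, 219), (103, 218), (104, 216), (108, 151), (135, 89), (139, 92)]
208 [(148, 158), (147, 161), (142, 160), (115, 190), (104, 214), (106, 215), (106, 214), (105, 213), (105, 213), (105, 209), (112, 132), (142, 88), (140, 91)]
216 
[... 612 characters left out ...]
 115)]
248 [(29, 211), (29, 211), (30, 172), (79, 107), (101, 109), (100, 107), (98, 107), (100, 107), (99, 106), (47, 109), (28, 118), (28, 118), (30, 118)]
256 [(29, 205), (24, 108), (42, 66), (95, 110), (100, 115), (101, 114), (102, 113), (102, 113), (99, 108), (44, 87), (28, 111), (26, 116), (27, 115)]
264 [(23, 120), (4, 67), (41, 80), (100, 117), (100, 120), (101, 119), (102, 118), (100, 117), (96, 109), (23, 68), (18, 84), (29, 115), (26, 118)]
272 [(26, 164), (7, 75), (0, 62), (5, 54), (0, 53), (5, 53), (5, 53), (0, 54), (0, 64), (4, 69), (25, 103), (28, 118), (29, 116)]
[ 0.56562656 -0.32019495  0.025     ] [ 0.40273188 -0.29682342  0.025     ] 0.16456276878531367 -8.164865810622512
```

View pics/c2.png

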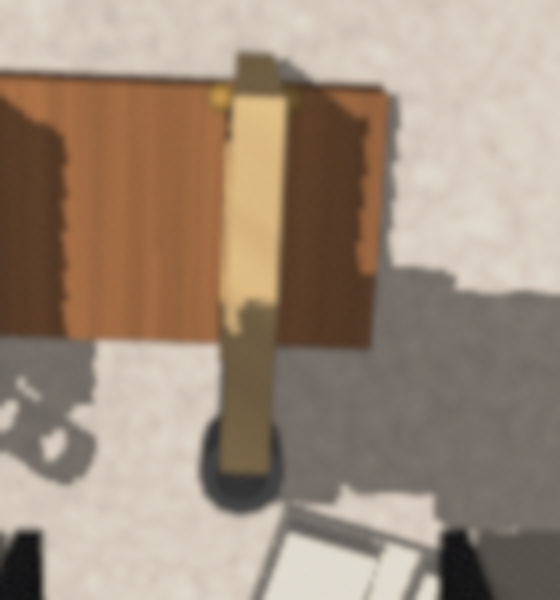

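The crop shows A's top face from (232–288, 95) to (220–270, 474), with the dark knuckle just beyond its lower end.

```bash
python3 - <<'E'
from h import *
P=np.array([onz('wrist',(260+x/4,150+y/4),.128) for x,y in [(232,95),(288,95),(270,474),(220,474)]])
a=(P[0]+P[1])/2; b=(P[2]+P[3])/2; d=b-a; c=(a+b)/2
print(P.round(4),np.hypot(*d[:2]),'centre',c,'yaw',np.degrees(np.arctan2(d[1],d[0]))-90)
yaw=np.degrees(np.arctan2(d[1],d[0]))-90
print('hole',c[:2]+65e-3*d[:2]/np.hypot(*d[:2]))
plan([c[0],c[1],.098],-90+yaw)
E
```

```text
[[ 0.4468 -0.3112  0.128 ]
 [ 0.4346 -0.3099  0.128 ]
 [ 0.4475 -0.2209  0.128 ]
 [ 0.4595 -0.2222  0.128 ]] 0.08998186690868035 centre [ 0.44710994 -0.26605185  0.128     ] yaw -8.183237696655894
hole [ 0.456362   -0.20171369]
d cm [ 0.28  0.23 15.16] w deg [ 0. -0.  2.]
```

```bash
python3 -m crank '[{"dx":0.3,"dy":0.2,"dz":3,"wx":0,"wy":0,"wz":2},{"dx":0.3,"dy":0.2,"dz":6,"wx":0,"wy":0,"wz":2},{"dx":0.3,"dy":0.2,"dz":9,"wx":0,"wy":0,"wz":2},{"dx":0.3,"dy":0.2,"dz":11,"wx":0,"wy":0,"wz":2},{"dx":0.3,"dy":0.2,"dz":12.5,"wx":0,"wy":0,"wz":2},{"dx":0.3,"dy":0.2,"dz":13.5,"wx":0,"wy":0,"wz":2},{"dx":0.3,"dy":0.2,"dz":14.5,"wx":0,"wy":0,"wz":2},{"dx":0.3,"dy":0.2,"dz":15.2,"wx":0,"wy":0,"wz":2},{"dx":0.3,"dy":0.2,"dz":15.2,"wx":0,"wy":0,"wz":2},{"dx":0.3,"dy":0.2,"dz":15.2,"wx":0,"wy":0,"wz":2}]'
python3 -m crank '[{"dx":0,"dy":0,"dz":0,"wx":0,"wy":0,"wz":0},{"dx":0,"dy":0,"dz":0,"wx":0,"wy":0,"wz":0},{"dx":0,"dy":0,"dz":0,"wx":0,"wy":0,"wz":0},{"dx":0,"dy":0,"dz":0,"wx":0,"wy":0,"wz":0},{"dx":0,"dy":0,"dz":0,"wx":0,"wy":0,"wz":0},{"dx":0,"dy":0,"dz":0,"wx":0,"wy":0,"wz":0},{"dx":0,"dy":0,"dz":0,"wx":0,"wy":0,"wz":0},{"dx":0,"dy":0,"dz":0,"wx":0,"wy":0,"wz":0},{"dx":0,"dy":0,"dz":0,"wx":0,"wy":0,"wz":0},{"dx":0,"dy":0,"dz":0,"wx":0,"wy":0,"wz":0}]' 0 25
```

```text
t: 4.3
eef_pos: [0.4483, -0.2655, 0.0979]
ee_rot: [-3.141, -0.0, -1.711]
force: [0.8, 0.0, -0.9]
width: 0.0501
gripper_force: 0.0
t: 5.55
eef_pos: [0.448, -0.2655, 0.0976]
ee_rot: [-3.142, -0.0, -1.711]
force: [0.3, 0.1, 1.0]
width: 0.0114
gripper_force: 25.0
```

```bash
python3 -m crank '[{"dx":0,"dy":0,"dz":-1,"wx":0,"wy":0,"wz":0},{"dx":0,"dy":0,"dz":-2,"wx":0,"wy":0,"wz":0},{"dx":0,"dy":0,"dz":-3.5,"wx":0,"wy":0,"wz":0},{"dx":0,"dy":0,"dz":-5,"wx":0,"wy":0,"wz":0},{"dx":0,"dy":0,"dz":-6.5,"wx":0,"wy":0,"wz":0},{"dx":0,"dy":0,"dz":-8,"wx":0,"wy":0,"wz":0},{"dx":0,"dy":0,"dz":-9,"wx":0,"wy":0,"wz":0},{"dx":0,"dy":0,"dz":-9,"wx":0,"wy":0,"wz":0},{"dx":0,"dy":0,"dz":-9,"wx":0,"wy":0,"wz":0},{"dx":0,"dy":0,"dz":-9,"wx":0,"wy":0,"wz":0}]'
python3 - <<'E'
from h import *
for c in ['scene','side']:
    snap(c,c+'2.png')
    for q in ['door_top','door_hole','door_hole_top','door_hole_bottom','door','jamb','jamb_gap']:
        print(c,q,[(np.round(r['centre'],4).tolist(),round(r['confidence'],2),proj(c,r['centre']).round().tolist()) for r in arm.mark_of(c,q)])
# predicted
s=arm.get_state(); print(s['eef_pos'],s['ee_rot'])
E
```

```text
t: 6.8
eef_pos: [0.4476, -0.2653, 0.1869]
ee_rot: [3.14, 0.0, -1.711]
force: [0.1, -0.4, -0.9]
width: 0.0113
gripper_force: 25.0
scene door_top [([0.4496, -0.2609, 0.2186], 0.87, [142.0, 201.0])]
scene door_hole [([0.4585, -0.1974, 0.156], 0.58, [192.0, 224.0])]
scene door_hole_top [([0.4533, -0.1966, 0.1718], 0.75, [189.0, 214.0])]
scene door_hole_bottom [([0.4564, -0.1981, 0.1411], 0.83, [192.0, 232.0])]
scene door [([0.4456, -0.2612, 0.0974], 0.57, [158.0, 268.0])]
scene jamb [([0.5268, 0.1428, 0.0001], 0.61, [367.0, 240.0])]
scene jamb_gap [([0.5263, 0.1409, 0.0864], 0.63, [368.0, 203.0])]
side door_top [([0.4466, -0.2619, 0.2135], 0.64, [410.0, 162.0])]
side door_hole [([0.4589, -0.1994, 0.1558], 0.75, [393.0, 199.0]), ([0.4589, -0.1939, 0.1707], 0.35, [393.0, 195.0])]
side door_hole_top [([0.4567, -0.1942, 0.1721], 0.92, [394.0, 194.0])]
side door_hole_bottom [([0.4589, -0.1968, 0.1405], 0.89, [392.0, 206.0]), ([0.5231, 0.1427, 0.0023], 0.22, [300.0, 356.0])]
side door [([0.4548, -0.2614, 0.0995], 0.64, [400.0, 205.0])]
side jamb [([0.526, 0.1435, 0.0016], 0.77, [298.0, 356.0])]
side jamb_gap []
[ 0.44802063 -0.26545864  0.1875848 ] [-3.14151716e+00  1.17704586e-05 -1.71087688e+00]
```

```bash
python3 - <<'E'
from h import *
plan([.567,.0225,.165],-71.5); plan([.448,-.1,.22],-98)
E
```

```text
d cm [-30.17  -7.76   2.26] w deg [ -0.   -0.  -26.5]
d cm [-16.38   2.31  -3.24] w deg [-0.  0. -0.]
```

```bash
python3 -m crank '[{"dx":-2,"dy":0,"dz":-2,"wx":0,"wy":0,"wz":0},{"dx":-5,"dy":0,"dz":-3,"wx":0,"wy":0,"wz":0},{"dx":-9,"dy":0,"dz":-3,"wx":0,"wy":0,"wz":0},{"dx":-13,"dy":0,"dz":-3,"wx":0,"wy":0,"wz":-2},{"dx":-17,"dy":-1,"dz":-2,"wx":0,"wy":0,"wz":-7},{"dx":-21,"dy":-3,"dz":-1,"wx":0,"wy":0,"wz":-13},{"dx":-25,"dy":-5,"dz":0.5,"wx":0,"wy":0,"wz":-19},{"dx":-28.5,"dy":-7,"dz":2.3,"wx":0,"wy":0,"wz":-24},{"dx":-30.2,"dy":-7.8,"dz":2.3,"wx":0,"wy":0,"wz":-26.5},{"dx":-30.2,"dy":-7.8,"dz":2.3,"wx":0,"wy":0,"wz":-26.5}]'
python3 - <<'E'
from h import *
for c in ['wrist','scene','side']:
    snap(c,c+'3.png')
    for q in ['door_hole_top','door_hole_bottom','jamb','jamb_gap']:
        print(c,q,[(np.round(r['centre'],4).tolist(),round(r['confidence'],2),proj(c,r['centre']).round().tolist()) for r in arm.mark_of(c,q)])
s=arm.get_state(); print(s['t'],s['eef_pos'],s['ee_rot'])
w=cv2.imread('pics/wrist3.png'); a=cv2.imread('pics/scene3.png')[110:260,320:440]; a=cv2.resize(a,(384,480),interpolation=cv2.INTER_CUBIC)
m=np.hstack([w[:,100:500],a]); cv2.imwrite('pics/m3.png',m)
E
```

```text
t: 8.85
eef_pos: [0.5679, 0.0234, 0.1645]
ee_rot: [3.141, -0.0, -1.247]
force: [0.3, -0.1, -1.1]
width: 0.0115
gripper_force: 25.0
wrist door_hole_top [([0.5482, 0.0873, 0.1478], 0.56, [317.0, 360.0])]
wrist door_hole_bottom []
wrist jamb []
wrist jamb_gap [([0.5282, 0.1457, 0.085], 0.59, [318.0, 374.0])]
scene door_hole_top [([0.5434, 0.0869, 0.1536], 0.95, [356.0, 184.0]), ([0.4979, -0.261, 0.0021], 0.73, [186.0, 330.0])]
scene door_hole_bottom [([0.5443, 0.0882, 0.1189], 0.9, [356.0, 201.0])]
scene jamb [([0.5239, 0.1381, 0.0014], 0.68, [365.0, 239.0])]
scene jamb_gap [([0.5265, 0.1453, 0.0885], 0.91, [369.0, 201.0])]
side door_hole_top [([0.5455, 0.0903, 0.1489], 0.89, [299.0, 278.0])]
side door_hole_bottom [([0.5478, 0.0885, 0.1196], 0.62, [298.0, 289.0])]
side jamb [([0.522, 0.1444, 0.0056], 0.92, [300.0, 356.0])]
side jamb_gap []
9.6 [0.56737049 0.02267407 0.16456833] [-3.14159056e+00  1.82937294e-05 -1.24833599e+00]
```

View pics/m3.png

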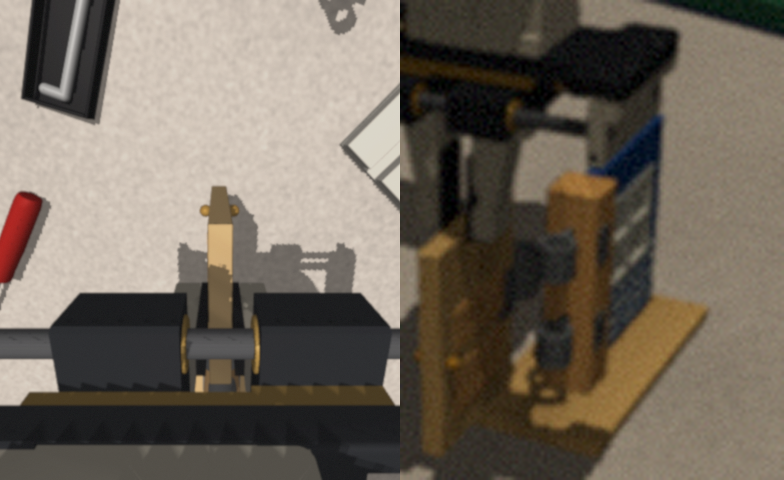

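The composite shows the door hanging upright short of the jamb: wrist top edge (220,225) in crop, scene door at (435,340), jamb knuckles at (555,260) and (553,340). Next I'll fit the known jamb and door shapes to the silhouettes for a sub-pixel relative position.

```bash
cat > fit.py <<'E'
from h import *
from scipy.optimize import minimize
K={c:(arm.calibration(c),np.linalg.inv(np.array(arm.calibration(c)['world_from_camera']))) for c in ['scene','side']}
def px(c,P):
    k,T=K[c]; q=P@T[:3,:3].T+T[:3,3]; return np.c_[k['fx']*q[:,0]/q[:,2]+k['cx'],k['fy']*q[:,1]/q[:,2]+k['cy']]
def box(x0,x1,y0,y1,z0,z1): return np.array([[x,y,z] for x in(x0,x1) for y in(y0,y1) for z in(z0,z1)])
def cyl(y,z0,z1,r=.012): t=np.linspace(0,6.28,24); return np.vstack([np.c_[r*np.cos(t),y+r*np.sin(t),0*t+z] for z in(z0,z1)])
JAMB=[box(-.045,.045,-.03,.17,0,.01),box(-.017,.017,.02,.05,0,.15),box(-.005,.005,.05,.16,0,.15)]
JK=[cyl(0,.043,.067),cyl(0,.103,.127)]
DOOR=[box(-.006,.006,-.045,.045,0,.12),box(-.002,.002,.045,.06,.046,.074),cyl(.065,.046,.074)]
def rend(c,parts,x,y,z,yaw,S=8):
    m=np.zeros((480*2,640*2),np.uint8); Rz=R.from_euler('z',yaw,degrees=True).as_matrix()
    for p in parts:
        h=cv2.convexHull(px(c,p@Rz.T+[x,y,z]).astype(np.float32))
        cv2.fillConvexPoly(m,np.round((h*2+.5)*16).astype(np.int32),255,cv2.LINE_AA,4)
    return cv2.resize(m,(640,480),interpolation=cv2.INTER_AREA)/255.
E
python3 - <<'E'
from fit import *
obs={}
for c,(x0,x1,y0,y1) in {'scene':(330,425,140,255),'side':(250,335,295,445)}.items():
    s=cv2.cvtColor(cv2.imread(f'pics/{c}.png'),cv2.COLOR_BGR2HSV)[...,1].astype(float)
    w=np.zeros((480,640)); w[y0:y1,x0:x1]=1; o=np.clip((s-45)/40,0,1)
    w*=1-cv2.dilate((rend(c,JK,.526,.142,0,18.3)>0).astype(np.uint8),np.ones((7,7)))
    obs[c]=(o,w)
def cost(v,cs): return sum((obs[c][1]*np.abs(obs[c][0]-rend(c,JAMB,v[0]/1e3,v[1]/1e3,0,v[2]))).sum() for c in cs)
for cs in (['scene'],['side'],['scene','side']):
    r=minimize(cost,[526,142,18.3],args=(cs,),method='Nelder-Mead',options=dict(initial_simplex=[[526,142,18.3],[532,142,18.3],[526,136,18.3],[526,142,21]],xatol=.02,fatol=.1)); print(cs,r.x.round(2),r.fun)
# door now
s=arm.get_state(); T=s['eef_pos']; yaw=np.degrees(s['ee_rot'][2])+90; print(T,yaw)
for c in ['scene','side']:
    arm.grab_frame(c)
    for q in ['door','door_hole']:
        ms=arm.masks_of(c,q); print(c,q,[(round(m['confidence'],2),int(m['pixels'].sum()),np.argwhere(m['pixels']).mean(0).round().tolist()) for m in ms])
    if ms: np.save(f'd_{c}.npy',ms[0]['pixels'])
E
```

```text
['scene'] [527.27 139.79  18.57] 2077.6397058823527
['side'] [526.84 141.71  17.47] 581.7068627450981
['scene', 'side'] [526.76 141.58  17.47] 2695.995588235294
[0.56737049 0.02267407 0.16456833] 18.475616409646037
scene door [(0.81, 1925, [212.0, 341.0])]
scene door_hole [(0.72, 1851, [211.0, 341.0])]
side door [(0.64, 614, [266.0, 301.0]), (0.22, 40, [209.0, 300.0])]
side door_hole [(0.56, 764, [263.0, 301.0])]
```

```bash
python3 - <<'E'
from fit import *
obs={}
for c,(x0,x1,y0,y1) in {'scene':(330,425,140,255),'side':(250,335,295,445)}.items():
    b=cv2.bilateralFilter(cv2.imread(f'pics/{c}.png'),5,30,2)
    s=cv2.cvtColor(b,cv2.COLOR_BGR2HSV)[...,1].astype(float)
    w=np.zeros((480,640)); w[y0:y1,x0:x1]=1
    m=rend(c,JAMB,.5268,.1415,0,18)
    kk=cv2.dilate((rend(c,JK,.5268,.1415,0,18)>0).astype(np.uint8),np.ones((7,7)))
    w*=1-kk
    lo=np.median(s[(w>0)&(m==0)]); hi=np.percentile(s[(w>0)&(m==1)],[10,50]); print(c,lo,np.percentile(s[(w>0)&(m==0)],90),hi)
    t=(lo+hi[0])/2; obs[c]=(np.clip((s-lo)/(hi[0]-lo),0,1),w)
def cost(v,cs): return sum((obs[c][1]*np.abs(obs[c][0]-rend(c,JAMB,v[0]/1e3,v[1]/1e3,0,v[2]))).sum() for c in cs)
for cs in (['scene'],['side'],['scene','side']):
    for y0 in (16.,19.):
        r=minimize(cost,[526,142,y0],args=(cs,),method='Nelder-Mead',options=dict(initial_simplex=[[526,142,y0],[531,142,y0],[526,137,y0],[526,142,y0+2.5]],xatol=.02,fatol=.1)); print(cs,r.x.round(2),r.fun)
s=arm.get_state(); T=s['eef_pos']; yaw=np.degrees(s['ee_rot'][2])+90
D={}
for c in ['scene','side']:
    o=np.load(f'd_{c}.npy').astype(float); top=[p for p in [box(-.03,.03,-.06,.03,.08,.2)]]
    w=1.-(rend(c,top,T[0],T[1],T[2]-.09,yaw)>0)
    box_=rend(c,[box(-.05,.05,-.09,.11,-.03,.1)],T[0],T[1],T[2]-.09,yaw)>0
    D[c]=(o,w*box_); print(c,'door px',(o*w*box_).sum(), o.sum())
def dc(v,cs):
    a=np.radians(yaw); e=np.array([-np.sin(a),np.cos(a)])*v[0]/1e3; f=np.array([np.cos(a),np.sin(a)])*v[2]/1e3
    return sum((D[c][1]*np.abs(D[c][0]-rend(c,DOOR,T[0]+e[0]+f[0],T[1]+e[1]+f[1],T[2]-.09+v[1]/1e3,yaw))).sum() for c in cs)
for cs in (['scene'],['side'],['scene','side']):
    r=minimize(dc,[0,0,0],args=(cs,),method='Nelder-Mead',options=dict(initial_simplex=[[0,0,0],[5,0,0],[0,4,0],[0,0,4]],xatol=.02,fatol=.1)); print('door along,z,across mm',cs,r.x.round(2),r.fun)
E
```

```text
scene 53.0 55.0 [ 34.8 148. ]
side 40.0 42.0 [ 68. 110.]
['scene'] [419.91 304.63  36.59] 1267.1269984917046
['scene'] [419.86 305.2   36.71] 1268.3500107735401
['side'] [526.83 142.98  17.49] 638.5130252100842
['side'] [526.89 143.07  17.51] 638.8794117647059
['scene', 'side'] [526.95 143.09  17.83] 3460.6102025425557
['scene', 'side'] [526.89 143.41  17.86] 3458.878442146089
scene door px 724.0 1851.0
side door px 406.0 764.0
door along,z,across mm ['scene'] [ 36.14 -23.22 -16.39] 46.06666666666667
door along,z,across mm ['side'] [0.62 0.   2.44] 44.266666666666666
door along,z,across mm ['scene', 'side'] [2.16 2.89 1.56] 120.35294117647058
```

```bash
python3 - <<'E'
from fit import *
obs={}
for c,(x0,x1,y0,y1) in {'scene':(330,425,140,255),'side':(250,335,295,445)}.items():
    b=cv2.bilateralFilter(cv2.imread(f'pics/{c}.png'),5,30,2)
    s=cv2.cvtColor(b,cv2.COLOR_BGR2HSV)[...,1].astype(float)
    w=np.zeros((480,640)); w[y0:y1,x0:x1]=1
    m=rend(c,JAMB,.5268,.1415,0,18); w*=1-cv2.dilate((rend(c,JK,.5268,.1415,0,18)>0).astype(np.uint8),np.ones((9,9)))
    w*=1-cv2.erode((m>.5).astype(np.uint8),np.ones((11,11)))
    lo=np.median(s[(w>0)&(m==0)]); hi=np.median(s[(w>0)&(m==1)]); obs[c]=(np.clip(((s-lo)/(hi-lo)-.15)/.5,0,1),w)
    print(c,lo,hi)
def cost(v,cs): return sum((obs[c][1]*np.abs(obs[c][0]-rend(c,JAMB,v[0]/1e3,v[1]/1e3,0,v[2]))).sum() for c in cs)
for cs in (['scene'],['side'],['scene','side']):
    for y0 in (16.,19.):
        r=minimize(cost,[526,142,y0],args=(cs,),method='Nelder-Mead',options=dict(initial_simplex=[[526,142,y0],[531,142,y0],[526,137,y0],[526,142,y0+2.5]],xatol=.02,fatol=.1)); print(cs,r.x.round(2),r.fun)
plan([.558,.047,.115],-72)
E
```

```text
scene 53.0 147.0
side 40.0 110.0
['scene'] [527.52 142.84  19.31] 352.6405089695453
['scene'] [527.75 142.14  19.17] 352.1160200250313
['side'] [526.57 142.31  17.49] 57.03445378151261
['side'] [526.55 142.3   17.48] 57.22380952380953
['scene', 'side'] [526.66 142.29  17.58] 468.13673043685566
['scene', 'side'] [526.81 142.25  17.62] 470.7797008164968
d cm [-2.6   0.12  4.95] w deg [0.  0.  0.5]
```

```bash
python3 -m crank '[{"dx":0,"dy":0,"dz":1,"wx":0,"wy":0,"wz":0.5},{"dx":0,"dy":0.1,"dz":2,"wx":0,"wy":0,"wz":0.5},{"dx":0,"dy":0.1,"dz":3,"wx":0,"wy":0,"wz":0.5},{"dx":0,"dy":0.1,"dz":4,"wx":0,"wy":0,"wz":0.5},{"dx":0,"dy":0.1,"dz":4.9,"wx":0,"wy":0,"wz":0.5},{"dx":-0.8,"dy":0.1,"dz":4.9,"wx":0,"wy":0,"wz":0.5},{"dx":-1.6,"dy":0.1,"dz":4.9,"wx":0,"wy":0,"wz":0.5},{"dx":-2.6,"dy":0.1,"dz":4.9,"wx":0,"wy":0,"wz":0.5},{"dx":-2.6,"dy":0.1,"dz":4.9,"wx":0,"wy":0,"wz":0.5},{"dx":-2.6,"dy":0.1,"dz":4.9,"wx":0,"wy":0,"wz":0.5}]'
python3 - <<'E'
from fit import *
s=arm.get_state(); T=s['eef_pos']; yaw=np.degrees(s['ee_rot'][2])+90; print(T,yaw)
a=np.radians(yaw); h=T[:2]+.065*np.array([-np.sin(a),np.cos(a)]); print('kin hole',h)
for c in ['scene','side','wrist']:
    snap(c,c+'4.png')
    for q in ['door_hole','door_hole_top','door_hole_bottom','door_top','jamb_gap']:
        print(c,q,[(np.round(r['centre'],4).tolist(),round(r['confidence'],2)) for r in arm.mark_of(c,q)][:2])
a=cv2.imread('pics/scene4.png')[130:260,310:430]; b=cv2.imread('pics/side4.png')[230:380,240:360]
f=lambda i,p:cv2.resize(i,(400,int(i.shape[0]*400/i.shape[1])),interpolation=cv2.INTER_CUBIC)[:500]
A,B=f(a,0),f(b,0); H=max(len(A),len(B)); A=cv2.copyMakeBorder(A,0,H-len(A),0,0,cv2.BORDER_CONSTANT); B=cv2.copyMakeBorder(B,0,H-len(B),0,0,cv2.BORDER_CONSTANT)
m=cv2.LUT(np.hstack([A,B]),(255*(np.arange(256)/255)**.6).astype(np.uint8)); cv2.imwrite('pics/m4.png',m); print(m.shape)
E
```

```text
t: 11.15
eef_pos: [0.5583, 0.0473, 0.1158]
ee_rot: [-3.141, 0.0, -1.257]
force: [0.1, 0.4, 0.0]
width: 0.0114
gripper_force: 25.0
[0.55830753 0.04728918 0.11583302] 18.005532720847057
kin hole [0.53821546 0.10910591]
scene door_hole [([0.5408, 0.1138, 0.083], 0.87)]
scene door_hole_top [([0.5339, 0.1152, 0.1024], 0.93)]
scene door_hole_bottom [([0.5353, 0.1142, 0.0709], 0.94), ([0.769, 0.1582, 0.0008], 0.18)]
scene door_top [([0.5567, 0.0516, 0.1465], 0.92)]
scene jamb_gap [([0.5287, 0.1426, 0.0851], 0.71), ([0.5363, 0.1124, 0.1018], 0.65)]
side door_hole [([0.5377, 0.113, 0.0885], 0.94)]
side door_hole_top [([0.5352, 0.1161, 0.0984], 0.93)]
side door_hole_bottom [([0.5364, 0.1103, 0.0687], 0.67)]
side door_top [([0.557, 0.0478, 0.1477], 0.87), ([0.7379, -0.0904, 0.0032], 0.5)]
side jamb_gap [([0.5394, 0.1121, 0.0686], 0.69)]
wrist door_hole [([0.5351, 0.1138, 0.0876], 0.73)]
wrist door_hole_top [([0.5412, 0.1131, 0.0978], 0.81)]
wrist door_hole_bottom []
wrist door_top []
wrist jamb_gap [([0.5258, 0.1443, 0.0847], 0.88)]
(500, 800, 3)
```

View pics/m4.png

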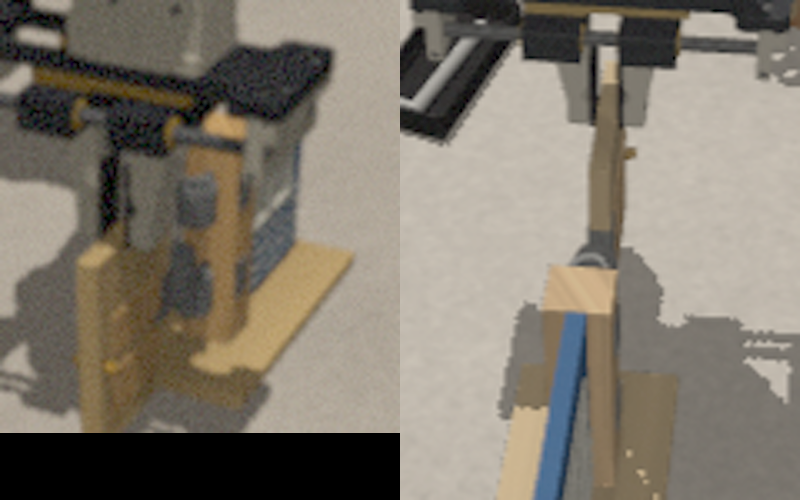

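The picture shows (left, scene) the held knuckle at (190,280) just short of and level between the jamb's knuckles at (197,200) and (190,295), and (right, side) the door in line with post and hole at (590,262). The network readings put the door about 4 mm further along in the hand than my wrist measurement did. To settle that, I'll fit the standing doors in the first images.

```bash
python3 - <<'E'
from fit import *
P=[box(-.006,.006,-.045,.045,.025,.12)]; Kn=DOOR[1:]; K2=[box(-.002,.002,.045,.06,a,b) for a,b in((.018,.042),(.078,.102))]+[cyl(.065,.018,.042),cyl(.065,.078,.102)]
def go(c,parts,kn,x,y,hide=[],z=.008):
    b=cv2.bilateralFilter(cv2.imread(f'pics/{c}.png'),5,30,2); s=cv2.cvtColor(b,cv2.COLOR_BGR2HSV)[...,1].astype(float)
    m=rend(c,parts,x,y,z,-8.2); D=lambda q,n:cv2.dilate((q>0).astype(np.uint8),np.ones((n,n)))
    w=D(m,11)*(1-cv2.erode((m>.5).astype(np.uint8),np.ones((9,9)))).astype(float)
    w*=1-D(rend(c,kn,x,y,z,-8.2),5); w*=1-D(rend(c,[box(-.09,.09,-.05,.05,-.01,.03)],.496,-.2636,0,-8.2),3)
    for h in hide: w*=1-D(rend(c,h[0],h[1],h[2],z,-8.2),7)
    lo=np.median(s[(w>0)&(m==0)]); hi=np.median(s[(w>0)&(m==1)]); o=np.clip(((s-lo)/(hi-lo)-.15)/.5,0,1)
    f=lambda v:(w*np.abs(o-rend(c,parts,v[0]/1e3,v[1]/1e3,z,-8.2))).sum()
    r=minimize(f,[x*1e3,y*1e3],method='Nelder-Mead',options=dict(initial_simplex=[[x*1e3,y*1e3],[x*1e3+4,y*1e3],[x*1e3,y*1e3+4]],xatol=.02,fatol=.1))
    print(c,lo,hi,r.x.round(2),round(r.fun,1),int(w.sum()))
A=(DOOR,.448,-.2635); B=(DOOR[:1]+K2,.538,-.2635)
go('side',P,Kn,.448,-.2635,[B]); go('side',P,K2,.5375,-.2635,[A])
go('scene',P,K2,.5375,-.2635,[A]); go('scene',P,Kn,.448,-.2635,[B])
# B top in wrist image: top-face corner candidates
im=cv2.imread('pics/w2.png'); g=cv2.cvtColor(im,cv2.COLOR_BGR2HSV)
for y in (168,172,176,180,184,200,240,260,268,270,272,274,276,280): print(y,[int(g[y,x,1]) for x in range(214,244,2)],[int(g[y,x,2]) for x in range(214,244,2)])
E
```

```text
side 40.0 110.0 [ 450.54 -257.43] 29.5 880
side 40.0 111.0 [ 540.61 -261.25] 25.4 797
scene 53.0 98.0 [ 538.58 -266.42] 6.9 184
scene 53.0 139.0 [ 452.17 -262.19] 40.7 1527
168 [86, 134, 145, 148, 148, 146, 147, 146, 145, 142, 140, 138, 133, 114, 100] [174, 156, 153, 155, 150, 141, 135, 133, 128, 124, 120, 116, 113, 98, 102]
172 [101, 146, 149, 148, 149, 150, 149, 145, 143, 134, 114, 104, 101, 102, 101] [176, 168, 171, 176, 173, 167, 161, 160, 153, 139, 123, 113, 111, 110, 106]
176 [90, 149, 147, 148, 141, 128, 109, 102, 101, 100, 102, 96, 97, 94, 92] [179, 168, 170, 171, 159, 137, 119, 112, 109, 110, 107, 98, 87, 79, 78]
180 [77, 131, 106, 105, 104, 104, 105, 105, 102, 100, 89, 97, 94, 95, 95] [183, 173, 211, 213, 211, 208, 206, 200, 132, 82, 80, 79, 81, 78, 78]
184 [67, 133, 104, 102, 103, 102, 102, 102, 103, 99, 94, 97, 98, 93, 96] [191, 175, 215, 221, 221, 223, 223, 220, 146, 80, 79, 79, 78, 77, 77]
200 [38, 120, 110, 103, 102, 104, 104, 103, 103, 95, 95, 97, 94, 105, 113] [207, 170, 199, 218, 219, 218, 218, 218, 178, 86, 75, 76, 76, 92, 99]
240 [27, 27, 28, 66, 104, 104, 104, 10
[... 349 characters left out ...]
17, 216, 205, 110, 65, 53, 52, 51]
270 [27, 28, 30, 34, 87, 102, 102, 103, 103, 104, 98, 24, 5, 5, 5] [216, 217, 213, 208, 215, 220, 219, 218, 217, 209, 115, 54, 52, 53, 53]
272 [28, 27, 30, 31, 56, 68, 85, 97, 90, 85, 57, 0, 0, 5, 0] [216, 217, 213, 205, 206, 206, 187, 174, 179, 181, 108, 57, 54, 52, 50]
274 [29, 27, 28, 30, 30, 32, 21, 11, 10, 12, 4, 3, 3, 5, 5] [214, 217, 216, 215, 212, 190, 119, 112, 126, 133, 117, 101, 80, 56, 51]
276 [29, 28, 28, 26, 28, 22, 4, 4, 4, 6, 6, 2, 2, 3, 5] [213, 215, 216, 219, 215, 152, 126, 129, 124, 124, 134, 130, 122, 89, 55]
280 [30, 29, 30, 28, 23, 4, 0, 4, 5, 0, 25, 29, 18, 2, 2] [210, 211, 212, 215, 179, 127, 105, 62, 49, 52, 102, 152, 143, 122, 110]
```

```bash
python3 - <<'E'
from fit import *
poses={'2':([.448,-.2655,.1875],-8.03),'3':([.5674,.0227,.1646],18.48),'4':([.5583,.0473,.1158],18.0)}
P=DOOR[:1]
D=lambda q,n:cv2.dilate((q>0).astype(np.uint8),np.ones((n,n)))
for n,(T,yaw) in poses.items():
  for c in ['scene','side']:
    T=np.array(T); b=cv2.bilateralFilter(cv2.imread(f'pics/{c}{n}.png'),5,30,2); s=cv2.cvtColor(b,cv2.COLOR_BGR2HSV)[...,1].astype(float)
    a=np.radians(yaw); e=np.array([-np.sin(a),np.cos(a)]); f=np.array([np.cos(a),np.sin(a)])
    def rr(parts,v): q=T[:2]+e*v[0]/1e3+f*v[1]/1e3; return rend(c,parts,q[0],q[1],T[2]-.09+v[2]/1e3,yaw)
    m=rr(P,(2,0,0))
    reg=[box(-.006,.006,-.055,-.03,-.008,.118)] 
    w=D(rr(reg,(2,0,0)),9)*(1-cv2.erode((m>.5).astype(np.uint8),np.ones((7,7)))).astype(float)
    w*=1-D(rr([box(-.05,.05,-.02,.3,-.1,.3)],(0,0,0)),1) if c=='scene' else 1
    w*=1-(rr([box(-.006,.006,-.02,.1,.09,.3)],(0,0,0))>0)
    if (w>0).sum()<40: print(n,c,'few'); continue
    lo=np.percentile(s[(w>0)&(m==0)],50); hi=np.median(s[(w>0)&(m==1)]); o=np.clip(((s-lo)/(hi-lo)-.15)/.5,0,1)
    g=lambda v:(w*np.abs(o-rr(P,(v[0],v[1],0)))).sum()
    r=minimize(g,[2,0],method='Nelder-Mead',options=dict(initial_simplex=[[2,0],[6,0],[2,4]],xatol=.02,fatol=.05))
    print(n,c,lo,hi,'along,across',r.x.round(2),round(r.fun,1),int(w.sum()))
E
```

```text
2 scene 53.0 119.0 along,across [3.95 1.24] 18.8 1682
2 side 40.0 102.5 along,across [2.38 3.6 ] 27.5 667
3 scene few
3 side 41.0 98.0 along,across [0.2  2.62] 21.3 447
4 scene few
4 side 40.0 100.0 along,across [-1.9  2.7] 16.3 460
```

```bash
python3 -m crank '[{"dx":0,"dy":0.2,"dz":0.05,"wx":0,"wy":0,"wz":0},{"dx":-0.5,"dy":0.2,"dz":0.05,"wx":0,"wy":0,"wz":0},{"dx":-1,"dy":0.2,"dz":0.05,"wx":0,"wy":0,"wz":0},{"dx":-1.5,"dy":0.2,"dz":0.05,"wx":0,"wy":0,"wz":0},{"dx":-2,"dy":0.2,"dz":0.05,"wx":0,"wy":0,"wz":0},{"dx":-2.4,"dy":0.2,"dz":0.05,"wx":0,"wy":0,"wz":0},{"dx":-2.8,"dy":0.2,"dz":0.05,"wx":0,"wy":0,"wz":0},{"dx":-3.15,"dy":0.2,"dz":0.05,"wx":0,"wy":0,"wz":0},{"dx":-3.15,"dy":0.2,"dz":0.05,"wx":0,"wy":0,"wz":0},{"dx":-3.15,"dy":0.2,"dz":0.05,"wx":0,"wy":0,"wz":0}]'
python3 - <<'E'
from fit import *
T=arm.get_state()['eef_pos']; print(T,arm.get_state()['force'],arm.get_state()['t'])
M={}
for c in ['scene','side','wrist']:
    for k in range(2):
        im=snap(c,f'{c}5.png')
        for q in ['door_hole','door_hole_top','door_hole_bottom','jamb_gap']:
            r=arm.mark_of(c,q)
            if r and r[0]['confidence']>.5: print(c,q,np.round(r[0]['centre'],4).tolist(),round(r[0]['confidence'],2))
acc=0
a=cv2.imread('pics/scene5.png')[155:245,340:400]; b=cv2.imread('pics/side5.png')[290:350,270:330]
a=cv2.resize(a,(400,600),interpolation=cv2.INTER_CUBIC); b=cv2.resize(b,(400,400),interpolation=cv2.INTER_CUBIC); b=cv2.copyMakeBorder(b,0,200,0,0,cv2.BORDER_CONSTANT)
cv2.imwrite('pics/m5.png',cv2.LUT(np.hstack([a,b]),(255*(np.arange(256)/255)**.5).astype(np.uint8)))
E
```

```text
t: 13.3
eef_pos: [0.5466, 0.0764, 0.115]
ee_rot: [3.142, -0.0, -1.257]
force: [0.2, 0.7, -1.2]
width: 0.0117
gripper_force: 25.0
[0.54658262 0.07636228 0.11504809] [ 0.15164613  0.69845919 -1.20367331] 13.3
scene door_hole [0.5295, 0.1396, 0.0831] 0.69
scene door_hole_top [0.5236, 0.1439, 0.0993] 0.56
scene door_hole_bottom [0.5238, 0.1403, 0.0718] 0.85
scene jamb_gap [0.529, 0.1447, 0.0886] 0.87
scene door_hole [0.5296, 0.141, 0.0848] 0.67
scene door_hole_top [0.5236, 0.1445, 0.1007] 0.96
scene door_hole_bottom [0.5229, 0.1425, 0.0713] 0.85
scene jamb_gap [0.5456, 0.0776, 0.1444] 0.58
side door_hole_top [0.5228, 0.1458, 0.0993] 0.83
side door_hole [0.7381, -0.084, -0.0011] 0.55
side door_hole_top [0.5251, 0.1449, 0.0983] 0.59
wrist jamb_gap [0.5276, 0.1443, 0.0886] 0.72
wrist jamb_gap [0.5267, 0.1444, 0.0883] 0.55
```

View pics/m5.png

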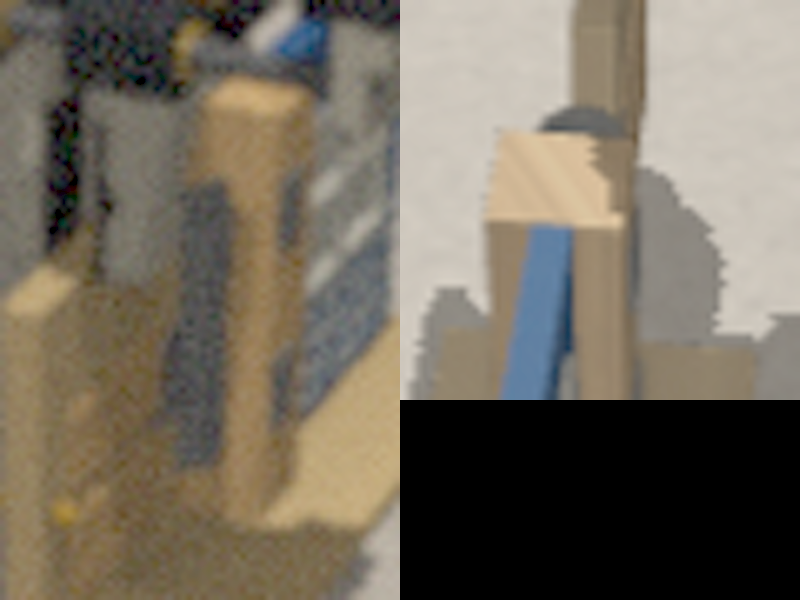

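The picture shows (scene) the three knuckles stacked into one column at x≈165–230, rows 185–465, just left of the post, and (side) the upper jamb knuckle's arc centred at (583,110) with the panel in line behind it. I'll average frames and measure the column's edges.

```bash
python3 - <<'E'
from fit import *
im=np.mean([arm.grab_frame('scene').astype(np.float32) for _ in range(16)],0); np.save('avg.npy',im)
hsv=cv2.cvtColor(im.astype(np.uint8),cv2.COLOR_RGB2HSV); S=cv2.GaussianBlur(hsv[...,1].astype(float),(3,3),.6)
s=arm.get_state(); T=s['eef_pos']; yaw=np.degrees(s['ee_rot'][2])+90; a=np.radians(yaw); e=np.array([-np.sin(a),np.cos(a)]); f=np.array([np.cos(a),np.sin(a)])
print(T,yaw,s['t'])
J=rend('scene',JK,.5275,.1425,0,18.5); o=T[:2]+e*.0038+f*.0012; Dk=rend('scene',[DOOR[2]],o[0],o[1],T[2]-.09,yaw)
ext=lambda m,y:(np.where(m[y]>.5)[0][[0,-1]].tolist() if (m[y]>.5).any() else None)
for y in range(178,230,2): print(y,'S',S[y,358:380].astype(int).tolist(),'J',ext(J,y),'D',ext(Dk,y))
E
```

```text
[0.54660888 0.07638878 0.11508059] 17.973457731759765 15.6
178 S [60, 62, 62, 61, 63, 63, 64, 63, 70, 90, 126, 158, 168, 169, 168, 165, 164, 166, 166, 166, 166, 166] J None D None
180 S [65, 63, 63, 63, 62, 62, 63, 65, 75, 104, 142, 167, 169, 158, 150, 148, 156, 163, 166, 165, 167, 167] J None D None
182 S [63, 62, 61, 61, 64, 63, 63, 69, 80, 101, 125, 135, 128, 106, 88, 108, 142, 161, 167, 167, 167, 167] J [366, 373] D None
184 S [64, 64, 66, 64, 63, 64, 64, 64, 58, 45, 30, 25, 21, 17, 28, 73, 126, 156, 166, 166, 166, 166] J [363, 375] D None
186 S [62, 64, 64, 66, 64, 66, 66, 66, 56, 38, 23, 24, 15, 10, 11, 27, 89, 145, 160, 167, 168, 167] J [363, 376] D None
188 S [64, 62, 61, 61, 62, 64, 62, 65, 63, 45, 31, 21, 19, 18, 16, 24, 76, 135, 159, 166, 166, 165] J [363, 375] D None
190 S [63, 66, 64, 63, 63, 64, 64, 62, 59, 40, 22, 14, 18, 20, 17, 31, 92, 144, 164, 168, 168, 167] J [363, 375] D None
192 S [63, 63, 63, 63, 65, 64, 69, 75, 75, 54, 30, 19, 14, 19, 17, 26, 93, 148, 165, 168, 165, 163] J [363, 375] D None
194 S [65, 63, 60, 62, 65, 78, 105, 124, 112, 69, 27, 15, 17, 20, 18, 
[... 1579 characters left out ...]
, 164, 167, 169, 166, 154] J [362, 374] D None
220 S [166, 162, 156, 151, 152, 148, 150, 139, 99, 47, 25, 20, 19, 15, 45, 121, 156, 166, 168, 170, 166, 165] J [362, 374] D None
222 S [157, 158, 162, 165, 167, 166, 159, 138, 95, 40, 15, 12, 10, 21, 65, 128, 158, 164, 167, 167, 167, 169] J [362, 374] D None
224 S [162, 170, 172, 169, 167, 164, 151, 133, 103, 70, 58, 63, 71, 93, 125, 155, 165, 167, 167, 166, 167, 169] J [364, 373] D None
226 S [166, 169, 168, 167, 168, 163, 162, 153, 151, 150, 153, 156, 158, 163, 169, 168, 168, 168, 167, 166, 168, 165] J None D None
228 S [168, 172, 172, 171, 168, 159, 156, 156, 162, 167, 167, 167, 166, 169, 170, 169, 167, 166, 167, 167, 168, 168] J None D None
```

```bash
python3 - <<'E'
from fit import *
J=np.array([.527,.1424,.085]); f=np.array([.951,.309,0]); e=np.array([-.309,.951,0])
for c in ['scene','side']:
    b=px(c,J[None])[0]; print(c,b,'px/mm along',px(c,(J+e*.001)[None])[0]-b,'across',px(c,(J+f*.001)[None])[0]-b)
# side view: re-fit door panel across in same picture as post/wall
n=arm.get_state(); T=n['eef_pos']; yaw=np.degrees(n['ee_rot'][2])+90
im=np.mean([arm.grab_frame('side').astype(np.float32) for _ in range(4)],0)
S=cv2.GaussianBlur(cv2.cvtColor(im.astype(np.uint8),cv2.COLOR_RGB2HSV)[...,1].astype(float),(3,3),.5)
def edges(y,x0,x1,t):
    r=S[y,x0:x1]>t; i=np.where(r)[0]; 
    if not len(i): return None
    l,h=x0+i[0],x0+i[-1]; sub=lambda a,b:a+(t-S[y,a])/(S[y,b]-S[y,a])*(b-a)
    return round(sub(l-1,l),2),round(sub(h+1,h),2)
print('panel',[(y,edges(y,285,315,75)) for y in range(270,306,4)]); print('post top',[(y,edges(y,275,315,75)) for y in range(308,324,2)])
print('model panel (across 0)'); P=DOOR[:1]
for c,parts,x,y0,z,ya,rows in (('side',P,T[0]+.0038*e[0],T[1]+.0038*e[1],T[2]-.09,yaw,range(270,306,4)),('side',JAMB[1:2],.5266,.1423,0,17.5,range(308,324,2))):
    m=rend(c,parts,x,y0,z,ya)
    print([(r,round(np.where(m[r]>0)[0][0]+1-m[r][np.where(m[r]>0)[0][0]]-.5,2),round(np.where(m[r]>0)[0][-1]-1+m[r][np.where(m[r]>0)[0][-1]]+.5,2)) for r in rows if m[r].any()])
E
```

```text
scene [368.59162547 203.55729747] px/mm along [ 0.2056474  -0.22040599] across [0.46775109 0.10825151]
side [296.83170319 326.03848292] px/mm along [-0.06430031  0.43239691] across [-0.56161807 -0.03812764]
panel [(270, (np.float64(298.5), np.float64(304.4))), (274, (np.float64(297.59), np.float64(304.41))), (278, (np.float64(296.99), np.float64(304.56))), (282, (np.float64(297.31), np.float64(306.63))), (286, (np.float64(296.49), np.float64(309.75))), (290, (np.float64(296.03), np.float64(306.69))), (294, (np.float64(295.24), np.float64(306.66))), (298, (np.float64(295.45), np.float64(306.68))), (302, (np.float64(295.39), np.float64(306.63)))]
post top [(308, (np.float64(302.82), np.float64(305.78))), (310, (np.float64(284.49), np.float64(305.68))), (312, (np.float64(283.9), np.float64(305.44))), (314, (np.float64(283.58), np.float64(305.09))), (316, (np.float64(283.08), np.float64(305.0))), (318, (np.float64(282.81), np.float64(304.8))), (320, (np.float64(282.44), np.float64(305.01))), (322, (np.float64(281.98), np.float64(304.68)))]
model panel (across 0)
[(270, np.float64(298.47), np.float64(307.58)), (274, np.float64(297.94), np.float64(307.61)), (278, np.float64(297.27), np.float64(307.63)), (282, np.float64(296.49), np.float64(307.66)), (286, np.float64(295.99), np.float64(307.7)), (290, np.float64(295.32), np.float64(307.73)), (294, np.float64(294.71), np.float64(307.77)), (298, np.float64(294.81), np.float64(307.8)), (302, np.float64(294.96), np.float64(307.83))]
[(308, np.float64(284.49), np.float64(288.52)), (310, np.float64(284.07), np.float64(305.51)), (312, np.float64(283.7), np.float64(305.52)), (314, np.float64(283.33), np.float64(305.53)), (316, np.float64(282.94), np.float64(305.54)), (318, np.float64(282.47), np.float64(305.55)), (320, np.float64(282.18), np.float64(305.56)), (322, np.float64(281.81), np.float64(305.57))]
```

```bash
python3 -m crank '[{"dx":-0.03,"dy":-0.02,"dz":0,"wx":0,"wy":0,"wz":0},{"dx":-0.06,"dy":-0.03,"dz":0,"wx":0,"wy":0,"wz":0},{"dx":-0.06,"dy":-0.03,"dz":0,"wx":0,"wy":0,"wz":0},{"dx":-0.06,"dy":-0.03,"dz":0,"wx":0,"wy":0,"wz":0},{"dx":-0.06,"dy":-0.03,"dz":0,"wx":0,"wy":0,"wz":0},{"dx":-0.06,"dy":-0.03,"dz":0,"wx":0,"wy":0,"wz":0},{"dx":-0.06,"dy":-0.03,"dz":0,"wx":0,"wy":0,"wz":0},{"dx":-0.06,"dy":-0.03,"dz":0,"wx":0,"wy":0,"wz":0},{"dx":-0.06,"dy":-0.03,"dz":0,"wx":0,"wy":0,"wz":0},{"dx":-0.06,"dy":-0.03,"dz":0,"wx":0,"wy":0,"wz":0}]'
python3 - <<'E'
from fit import *
n=arm.get_state(); T=n['eef_pos']; yaw=np.degrees(n['ee_rot'][2])+90; a=np.radians(yaw); e=np.array([-np.sin(a),np.cos(a)]); f=np.array([np.cos(a),np.sin(a)])
# scene: fit of the door's free (-y) end, averaged picture (pose before last 0.6 mm tweak)
im=np.load('avg.npy'); T0=np.array([.5466,.0764,.1151])
S=cv2.cvtColor(im.astype(np.uint8),cv2.COLOR_RGB2HSV)[...,1].astype(float)
rr=lambda parts,v:(lambda q:rend('scene',parts,q[0],q[1],T0[2]-.09+v[2]/1e3,yaw))(T0[:2]+e*v[0]/1e3+f*v[1]/1e3)
m=rr(DOOR[:1],(3,1,0)); w=cv2.dilate((rr([box(-.006,.006,-.047,-.043,.0,.118)],(3,1,0))>0).astype(np.uint8),np.ones((9,9))).astype(float)
inn=rr([box(-.006,.006,-.04,.1,.0,.118)],(3,1,0))>0; w*=1-inn
hi=np.median(S[(w>0)&(m>.9)]); lo=53; o=np.clip(((S-lo)/(hi-lo)-.15)/.5,0,1)
for b in (0,1.2,2.4):
    r=[( (w*np.abs(o-rr(DOOR[:1],(x,b,0)))).sum(),x) for x in np.arange(-3,9.1,.5)]; print('across',b,'best along',min(r),hi)
E
```

```text
t: 17.05
eef_pos: [0.5467, 0.077, 0.1151]
ee_rot: [3.142, 0.0, -1.257]
force: [0.1, -0.5, -0.4]
width: 0.0116
gripper_force: 25.0
across 0 best along (np.float64(24.69672375279226), np.float64(2.5)) 132.0
across 1.2 best along (np.float64(28.04867212707868), np.float64(0.5)) 132.0
across 2.4 best along (np.float64(37.39377016629437), np.float64(-2.0)) 132.0
```

```bash
python3 -c "
from station import arm
print(arm.job_done())"
```

```text
the job is handed in; nothing more can be done
None
```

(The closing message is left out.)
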